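# Unstack printed gearbox parts into their kit nests

## Task

Two stacks of 3D-printed gearbox parts stand on the bench. Take them apart from the top down and set each of the five parts flat into the tray shaped for it: the square housing in the square tray, the gear in the big round one, the oblong block in the oblong one, the hexagon nut in the hexagonal one and the small pulley in the small round one. Lower each part gently, tip none over, do not let any fall or get knocked off, and leave them all released and lying still on the trays' floors, inside the lips.

Things in the scene. Friction and masses are not known exactly. Their poses are not given: they have to be found in the camera images.
- housing: Gearbox housing: white printed square block, 62 x 62 mm, 28 mm high, four screw holes near its corners and a dark bore mark in its top. Flat top and bottom. Stands on the bench, about 60 g. Origin: centre of the underside; x and y square to its sides, z up.
- gear: Spur gear: white printed toothed disc, 60 mm over the tooth tips, 28 mm high, axis upright, flat top and bottom. Stands on the bench, about 50 g. Origin: centre of the underside; z up along its axis.
- block: Bearing block: grey printed oblong block, 50 mm along its x, 34 mm along its y, 26 mm high, flat top and bottom. At the start it stands on the housing or on the gear, whichever the nut is not on. About 30 g. Origin: centre of the underside; z up.
- nut: Large hexagon nut: grey printed hexagonal prism, 42 mm across flats (48.5 mm over corners), 26 mm high, flat top and bottom; one pair of flats faces along its y, so two corners point along its x. At the start it stands on the housing or on the gear. About 30 g. Origin: centre of the underside; z up.
- pulley: Belt pulley: small white printed round part with two flanges of 26 mm diameter and a groove between them of 20 mm diameter (groove from 7 to 19 mm above its underside; the flanges are all that fingers meet, as if it were a plain cylinder), 26 mm high. At the start it stands as the third tier on the nut or on the block. About 20 g. Origin: centre of the underside; z up along its axis.
- nest_housing: Nest of the housing: tray with a square pocket 78 x 78 mm; pale plywood, fixed to the bench. Floor 3 mm thick; a lip 5 mm wide runs round it, its top 9 mm above the bench (6 mm above the floor). Origin: centre of the underside, on the bench; z up. x and y square to the pocket's sides.
- nest_gear: Nest of the gear: tray with the larger round pocket, 76 mm across; pale plywood, fixed to the bench. Floor 3 mm thick; a lip 5 mm wide runs round it, its top 9 mm above the bench (6 mm above the floor). Origin: centre of the underside, on the bench; z up. 
- nest_block: Nest of the bearing block: tray with an oblong pocket, 66 mm along its x and 50 mm along its y; pale plywood, fixed to the bench. Floor 3 mm thick; a lip 5 mm wide runs round it, its top 9 mm above the bench (6 mm above the floor). Origin: centre of the underside, on the bench; z up. 
- nest_nut: Nest of the nut: tray with a hexagonal pocket, 58 mm across flats; pale plywood, fixed to the bench. Floor 3 mm thick; a lip 5 mm wide runs round it, its top 9 mm above the bench (6 mm above the floor). Origin: centre of the underside, on the bench; z up. One pair of the pocket's flats faces along its y, two corners point along its x.
- nest_pulley: Nest of the pulley: tray with the smaller round pocket, 42 mm across; pale plywood, fixed to the bench. Floor 3 mm thick; a lip 5 mm wide runs round it, its top 9 mm above the bench (6 mm above the floor). Origin: centre of the underside, on the bench; z up. 
There are look-alikes about, which are no part of the job. What is shaped like the gear but purple is not meant. What is shaped like the nest_nut but orange is not meant.

How it is judged:
By the outcome, as a careful person would: the job done as asked, in the order asked, and still so for the second after the job is handed in, with the robot touching nothing.
It also fails if it takes over 128 s, if anything falls off the work surface, if the arm or the gripper's body presses on something with over 40 N, if the wrist force passes 120 N, or if a joint passes its speed limit or range.

## Robot

A 6-joint arm with a two-finger parallel gripper is mounted at the origin on the work surface. World frame = base frame: x ahead of the robot, y to its left, z up, the work surface at z = 0. Lengths are in m, angles in degrees, forces in N, time in s.
With the tool pointing down it reaches from about 0.325 to 0.85 m from the base axis. Payload 15.5 kg.
Tool frame: the origin (TCP) lies midway between the tips of the shut fingers; the grasp point (between the pads) lies 19 mm behind it; z points along the fingers, y is the line along which they close (so a half turn about z gives the same grasp; the last joint's range is limited). The gripper opens to 91 mm and grips with 3 to 60 N. Pads are 32 mm wide; open, the fingers measure 118 mm over their backs; the gripper's body (76 mm by 178 mm) begins 60 mm behind the grasp point.
Start: joints at [-76.633, 28.281, 77.091, -0, 74.628, -5.472], TCP at [0.202, -0.592, 0.214] pointing down, gripper open.
Joint ranges: [-166.48, 166.48], [-47.26, 123.95], [12.59, 153.08], [-70.14, 250.14], [6.76, 159.57], [-176.63, 176.63]. Speed limits (degrees/s): [108.29, 108.29, 147.25, 172.46, 172.46, 172.46].

## Interface

Orientations are given as a 3x3 rotation matrix whose columns are the frame's x, y, z axes.
In Python, from bench import ctrl gives the robot as it stands. The module is installed in compiled form; this text tells all that it offers. Calls block until the motion is done:
- ctrl.goto(position, orientation): joint-space move of the TCP to a pose.
- ctrl.move_l(position, vel=0.15, ori=None, contact_N=None): straight line of the TCP; ori=None keeps the orientation; vel is the mean speed in m/s. With contact_N (N) it stops when the force on the tool has changed by that much, and returns True; else False.
- ctrl.movej(angles): joint-space move.
- ctrl.command_gripper(opening): opening from 0.0 (shut) to 1.0 (fully open); the grip force is fixed at half the most; returns when the fingers have stopped.
- ctrl.sleep(seconds).
- ctrl.ik(position, orientation): joint angles nearest the present ones, or None.
- ctrl.read_camera(name): name is "scene" or "top" or "wrist"; returns the picture (400x640x3 uint8, blue, green, red); there is no depth.
- ctrl.camera_params(name): a dict with "fx", "fy", "cx", "cy" (pixels), "D" ([k1, k2, p1, p2, k3] as OpenCV has them; the pictures are not rectified), "pose" (4x4, takes a point from camera to world coordinates); the wrist camera has in their place "T_tool_cam" (4x4, takes a point from camera to tool coordinates, whose origin is the TCP and whose axes are the flange's). Camera axes: x right, y up, looking along -z (the intrinsics and any distortion apply to the point x, -y, -z); pixel columns grow to the right and rows downward; lengths in m; the calibration is good to about 2 mm. A picture is of the moment at which its call begins: read the wrist's pose just before it. camera_params takes no time and is no camera call.
A pose or a line that the arm cannot do raises ctrl.MotionError and nothing moves.
- ctrl.sign_off(): hands the job in; it is judged then, once.
Readings, each from a call of its own:
- ctrl.current_t(): time.
- ctrl.current_q(): joint angles.
- ctrl.current_dq(): joint speeds.
- ctrl.current_effort(): joint torques, N m.
- ctrl.current_tool_pos(): TCP position.
- ctrl.current_eef_rot(): TCP orientation.
- ctrl.current_contact_force(): force on the tool from outside, world axes, zero at the start.
- ctrl.current_wrist_torque(): the same for the moment, N m.
- ctrl.current_grip_width(): opening from 0.0 (shut) to 1.0 (fully open).
- ctrl.current_grasp_force(): force on a finger pad.
Only numpy, scipy, OpenCV 4.12 (cv2) and the standard library are available. Lean on these libraries where they do the work, as an engineer would, in place of code of your own. Each camera call takes 0.05 s, during which the arm holds its last target. There are 200 camera calls.

## Working session

There is one attempt and no reset: what is moved stays moved. The work goes in short steps, each a Python script; the robot and the scene stay as the last script left them, time stands still between calls to the robot, and variables do not carry over. Pictures are saved under pics/ and viewed, at most 14 in all, crops included, and the job is handed in when it is done.

```bash
mkdir -p pics; python3 - <<'E'
from bench import ctrl
import cv2,numpy as np
for n in("top","scene"):
    cv2.imwrite(f"pics/{n}0.png",ctrl.read_camera(n)); p=ctrl.camera_params(n); print(n,{k:np.round(v,4).tolist() for k,v in p.items()})
p=ctrl.camera_params("wrist");print({k:np.round(v,4).tolist() for k,v in p.items()})
print(ctrl.current_eef_rot().round(3) , ctrl.current_t())
E
```

```text
top {'fx': 409.1467, 'fy': 409.1467, 'cx': 327.5487, 'cy': 202.1083, 'D': [-0.0514, 0.0, 0.0, 0.0, 0.0], 'pose': [[-0.019, 0.9968, -0.0774, 0.4364], [-0.9997, -0.0176, 0.0185, 0.0196], [0.0171, 0.0777, 0.9968, 1.0913], [0.0, 0.0, 0.0, 1.0]]}
scene {'fx': 497.8672, 'fy': 497.8672, 'cx': 315.9263, 'cy': 200.4986, 'D': [0.0468, 0.0, 0.0, 0.0, 0.0], 'pose': [[0.6828, -0.5343, 0.4982, 1.2006], [0.7304, 0.4861, -0.4797, -0.667], [0.0141, 0.6915, 0.7222, 1.1063], [0.0, 0.0, 0.0, 1.0]]}
{'fx': 355.067, 'fy': 355.067, 'cx': 318.983, 'cy': 202.4745, 'D': [-0.0417, 0.0, 0.0, 0.0, 0.0], 'T_tool_cam': [[-0.0002, 0.9663, 0.2576, 0.0708], [1.0, -0.0001, 0.0013, 0.0003], [0.0013, 0.2576, -0.9663, -0.1712], [0.0, 0.0, 0.0, 1.0]]}
[[ 0.946  0.323 -0.   ]
 [ 0.323 -0.946  0.001]
 [ 0.    -0.001 -1.   ]] 0.1
```

View pics/top0.png

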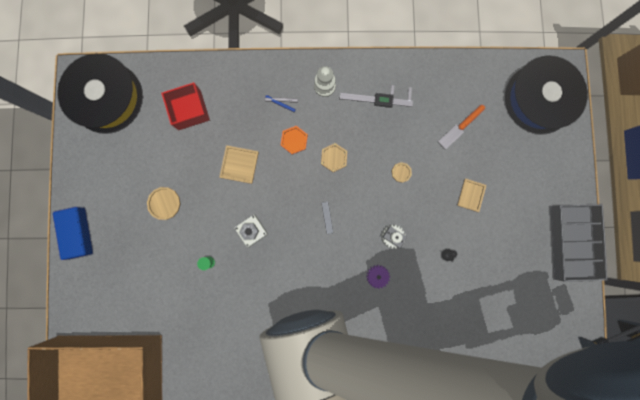

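View pics/scene0.png

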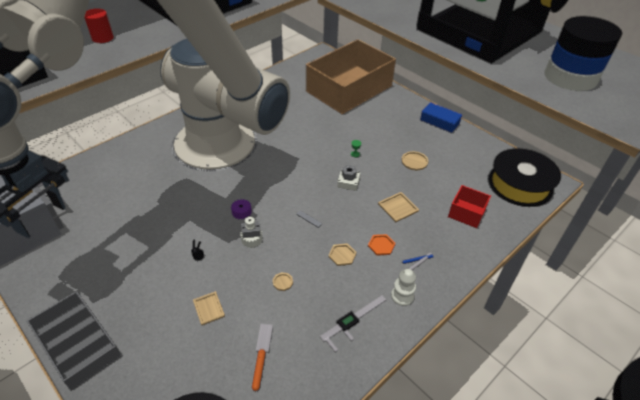

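The top view shows the trays: square (239,163), big round (163,204), hexagonal (334,157), small round (402,172) and oblong (472,195). The stacks are at (250,231), with the housing at the base, and (393,236), with the gear at the base. The decoys are orange (294,140) and purple (378,276). Next I'll measure the trays and zoom in on the stacks.

```bash
cat >h.py <<'E'
from bench import ctrl
import cv2,numpy as np
def cast(name,px,z,T=None):
    """pixels -> world points on plane z"""
    p=ctrl.camera_params(name); K=np.array([[p['fx'],0,p['cx']],[0,p['fy'],p['cy']],[0,0,1]])
    if T is None: T=np.array(p['pose'])
    u=cv2.undistortPoints(np.float64(px).reshape(-1,1,2),K,np.float64(p['D'])).reshape(-1,2)
    d=np.c_[u[:,0],-u[:,1],-np.ones(len(u))]@T[:3,:3].T
    return (T[:3,3]+d*((z-T[2,3])/d[:,2])[:,None])[:,:2]
def wristT():
    T=np.eye(4);T[:3,:3]=ctrl.current_eef_rot();T[:3,3]=ctrl.current_tool_pos()
    return T@np.array(ctrl.camera_params("wrist")["T_tool_cam"])
def blobs(img,lo,hi,amin):
    m=cv2.inRange(cv2.cvtColor(img,cv2.COLOR_BGR2HSV),lo,hi)
    m=cv2.morphologyEx(m,cv2.MORPH_CLOSE,np.ones((3,3)))
    return [c for c in cv2.findContours(m,cv2.RETR_EXTERNAL,cv2.CHAIN_APPROX_NONE)[0] if cv2.contourArea(c)>amin]
def rect(w):
    (c,s,a)=cv2.minAreaRect(np.float32(w*1000)); return np.round(np.array(c)/1000,4).tolist(),np.round(s,1).tolist(),round(a,1)
E
python3 - <<'E'
from h import *
t=cv2.imread("pics/top0.png")
for c in blobs(t,(8,50,90),(30,200,255),150):
    x,y,w,h=cv2.boundingRect(c)
    if 50<y<250 and x>140 and x+w<500: print((x+w//2,y+h//2),rect(cast("top",c,.009)))
s=cv2.imread("pics/scene0.png")
f=lambda i,x,y,n=35:cv2.resize(i[y-n:y+n,x-n:x+n],(390,390),interpolation=cv2.INTER_CUBIC)
cv2.imwrite("pics/z0.png",np.vstack([np.hstack([f(t,250,231),f(t,393,236)]),np.hstack([f(s,349,178),f(s,250,230)])])[:, :][::1][:780] if 0 else cv2.resize(np.vstack([np.hstack([f(t,250,231),f(t,393,236)]),np.hstack([f(s,349,178),f(s,250,230)])]),(600,600)))
print(cast("top",[(250,231),(393,236)],.05))
E
```

```text
(163, 203) ([0.5259, 0.4369], [86.5, 85.3], 89.0)
(471, 195) ([0.5333, -0.3883], [62.8, 78.0], 71.6)
(402, 172) ([0.5986, -0.1998], [53.0, 52.2], 43.5)
(239, 164) ([0.6268, 0.2351], [90.7, 90.1], 78.2)
(334, 157) ([0.6413, -0.0194], [68.9, 76.7], 84.3)
(294, 140) ([0.6908, 0.0873], [71.4, 80.3], 81.2)
(472, 117) ([0.7494, -0.4002], [19.3, 95.4], 43.3)
[[ 0.44721202  0.19835425]
 [ 0.42766652 -0.1648455 ]]
```

View pics/z0.png

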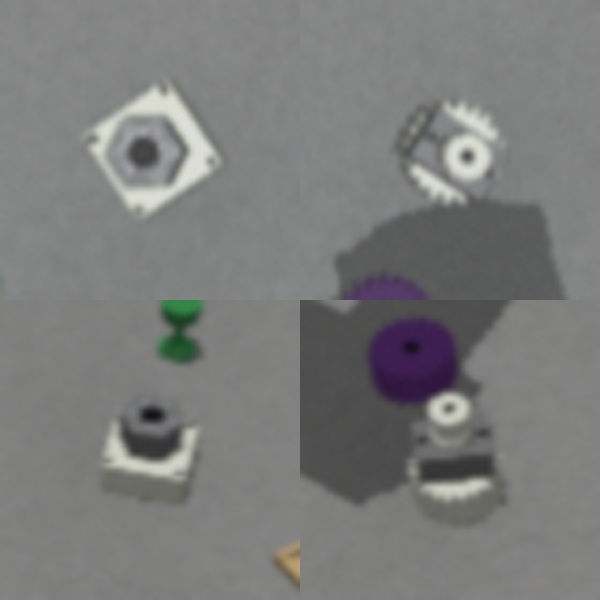

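The left stack is the nut on the housing. The right one is the pulley, off-centre, on the block on the gear. The tray fits match their nominal sizes. Next I'll take close looks from above both stacks.

```bash
cat >>h.py <<'E'
def R(a):
    """tool down, fingers close along world angle a (deg); picks nothing"""
    y=np.array([np.cos(np.radians(a)),np.sin(np.radians(a)),0]); z=np.array([0,0,-1.]); return np.c_[np.cross(y,z),y,z]
def best(p,a):
    """of a, a+180 the one with the last joint nearest its middle"""
    c=[(abs(q[5]),R(b)) for b in(a,a+180) if (q:=ctrl.ik(list(p),R(b))) is not None]
    return min(c,key=lambda t:t[0])[1]
def look(name,p,a):
    ctrl.goto(list(p),best(p,a)); ctrl.sleep(.2); T=wristT(); im=ctrl.read_camera("wrist")
    cv2.imwrite(f"pics/{name}.png",im); np.save(f"pics/{name}.npy",T); return im,T
E
python3 - <<'E'
from h import *
ims=[]
for n,p in(("wA",(.447,.198,.17)),("wB",(.428,-.165,.17))):
    t=ctrl.current_t(); im,T=look(n,p,90); print(n,ctrl.current_t()-t,ctrl.current_q().round(1) if hasattr(ctrl.current_q(),'round') else ctrl.current_q())
    c=im[100:300,220:420]; ims.append(cv2.resize(c,(400,400),interpolation=cv2.INTER_CUBIC)); 
cv2.imwrite("pics/wAB.png",np.hstack(ims))
E
```

```text
wA 3.1583 [ 16.9  20.6  99.1  -0.   60.3 -73.1]
wB 2.3499999999999996 [-28.5  18.3 103.    0.   58.7  61.4]
```

View pics/wAB.png

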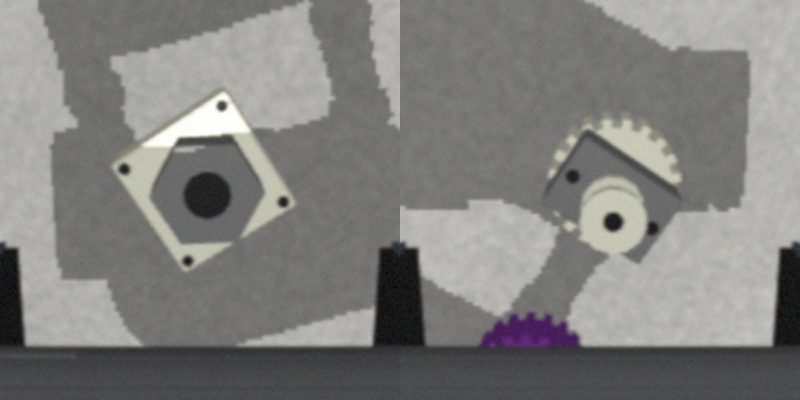

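The wrist views show:
- **Housing:** screw holes at crop (222,105), (124,169), (188,261) and (283,202).
- **Nut:** bore at (207,195), with corners at left and right (150,190) and (265,190).
- **Block:** holes at right-crop (173,177) and (252,229).
- **Pulley:** bore at (213,222).

Compute these positions, then move the pulley and block.

```bash
cat >>h.py <<'E'
ZT=.15; G=.010   # transit height; fingertips this far above the part's underside (clears lips)
def pick(xy,a,z0):
    p=[*xy,ZT]; Ro=best(p,a); ctrl.goto(p,Ro); ctrl.move_l([*xy,z0+G+.02],.2); ctrl.move_l([*xy,z0+G],.06)
    ctrl.command_gripper(0.); print("grip mm",91*ctrl.current_grip_width(),ctrl.current_grasp_force())
    ctrl.move_l([*xy,z0+G+.02],.05); ctrl.move_l(p,.2)
def place(xy,a):
    p=[*xy,ZT]; ctrl.goto(p,best(p,a)); ctrl.move_l([*xy,.003+G+.012],.2); print("held",91*ctrl.current_grip_width()); ctrl.sleep(.2)
    hit=ctrl.move_l([*xy,.003+G-.0015],.02,contact_N=3); print("contact",hit,ctrl.current_tool_pos()[2])
    ctrl.command_gripper(1.); ctrl.sleep(.2); ctrl.move_l([*xy,.06],.1); ctrl.move_l(p,.25); print("t",ctrl.current_t())
E
cat >m.py <<'E'
from h import *
TA,TB=np.load("pics/wA.npy"),np.load("pics/wB.npy")
f=lambda pts,T,z:cast("wrist",np.array(pts)/2+[220,100],z,T)
ang=lambda d:np.degrees(np.arctan2(d[1],d[0]))
H=f([(222,105),(124,169),(188,261),(283,202)],TA,.028); hxy=H.mean(0); ha=ang(H[0]-H[1])
N=f([(150,190),(265,190),(207,195)],TA,.054); nxy=N[2]; na=ang(N[1]-N[0])+90
B=f([(173,177),(252,229)],TB,.054); bxy=B.mean(0); ba=ang(B[1]-B[0])+90
pxy=f([(213,222)],TB,.08)[0]
E
python3 - <<'E'
from m import *
print(hxy,ha,ang(H[3]-H[2]),nxy,na,bxy,ba,pxy,cast("wrist",[(375,270)],.028,TB),np.linalg.norm(N[1]-N[0]),[np.linalg.norm(H[i]-H[i-1]) for i in range(4)])
pick(pxy,90,.054); place((.5986,-.1998),90)
E
```

```text
[0.4472828 0.2000979] 123.17731846732842 123.13891223220273 [0.44525667 0.20098778] 179.93402833943068 [ 0.42310536 -0.17146633] -34.100100242616406 [ 0.42255013 -0.17101133] [[ 0.34808456 -0.21926227]] 0.04786370375478618 [np.float64(0.05237935233425931), np.float64(0.05247772026622153), np.float64(0.05234116736610816), np.float64(0.051896418230717334)]
grip mm 24.94030101061396 29.99991863965988
held 24.98810924031352
contact True 0.012967281509323157
t 13.6
```

The pulley is in its tray: contact came at the expected height. Next is the block, then a look at the gear.

```bash
python3 - <<'E'
from m import *
pick(bxy,ba,.028); place((.5333,-.3883),71.6)
im,T=look("wG",(.423,-.171,.15),90); print(ctrl.current_t())
cv2.imwrite("pics/wGc.png",cv2.resize(im[80:280,200:440],(720,600),interpolation=cv2.INTER_CUBIC))
cv2.imwrite("pics/top1.png",cv2.resize(ctrl.read_camera("top")[140:300,340:520],(720,600)))
E
```

```text
grip mm 33.42035098273894 30.00005006790161
held 33.635847877319904
contact True 0.012850849883253739
t 22.725
23.9333
```

View pics/wGc.png

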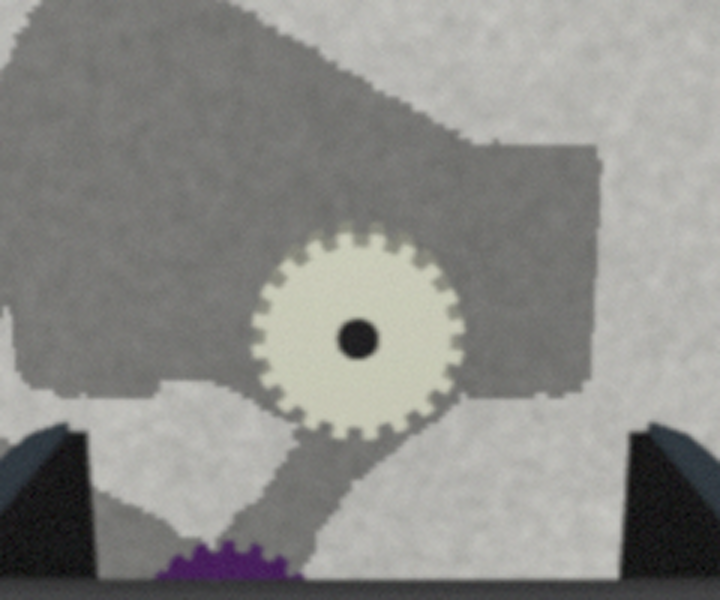

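View pics/top1.png

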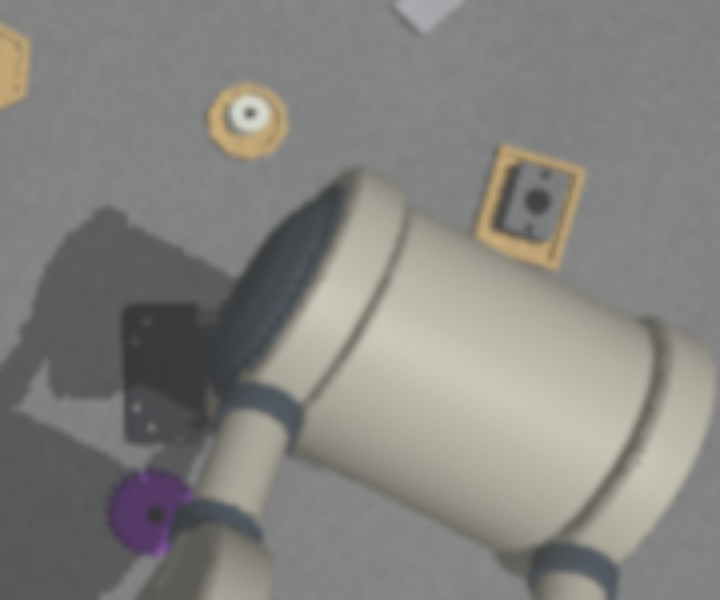

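The pulley and block are in their trays. The gear's bore is at crop (358,339), with the purple decoy clear of a sideways grip. Next: gear, nut, housing.

```bash
python3 - <<'E'
from m import *
g=cast("wrist",[(358/3+200,339/3+80)],.028,np.load("pics/wG.npy"))[0]; print(g)
pick(g,90,0.); place((.5259,.4369),90)
pick(nxy,na,.028); place((.6413,-.0194),24.3)
im,T=look("wH",(.447,.2,.15),90)
cv2.imwrite("pics/wHc.png",cv2.resize(im[80:280,200:440],(720,600),interpolation=cv2.INTER_CUBIC))
E
```

```text
[ 0.42473313 -0.1727116 ]
grip mm 59.17118298028139 30.000519454479218
held 59.30897304445923
contact True 0.01291270537214927
t 33.1083
grip mm 41.722927707681116 29.999593617394567
held 41.738528753973945
contact True 0.01275616371447355
t 42.2667
```

View pics/wHc.png

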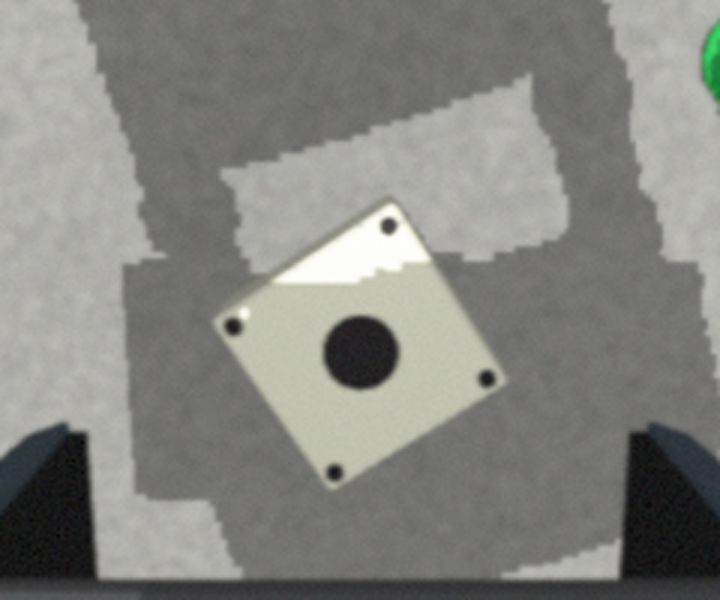

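The housing is bare and undisturbed, with holes at (389,226), (233,326), (334,472) and (487,378). A green object at (715,65) sits beyond its upper-right side, so I'll close across the other pair of sides.

```bash
python3 - <<'E'
from m import *
H=cast("wrist",np.array([(389,226),(233,326),(334,472),(487,378)])/3+[200,80],.028,np.load("pics/wH.npy"))
c=H.mean(0);a=ang(H[0]-H[1])+90;print(c,a)
pick(c,a,0.)
# nest sides at -11.8 / 78.2: take the smaller turn
place((.6268,.2351),min((-11.8,78.2),key=lambda b:abs((b-a+90)%180-90)))
ctrl.goto([.33,-.45,.25],best([.33,-.45,.25],0)); ctrl.sleep(.3)
t=ctrl.read_camera("top"); cv2.imwrite("pics/top2.png",t); print(ctrl.current_t())
cv2.imwrite("pics/top2c.png",cv2.resize(t[110:240,130:510],(800,274),interpolation=cv2.INTER_CUBIC))
s=ctrl.read_camera("scene"); cv2.imwrite("pics/s2c.png",cv2.resize(s[130:340,170:470],(800,560),interpolation=cv2.INTER_CUBIC))
E
```

```text
[0.44726099 0.20006222] 212.6529651471717
grip mm 61.71983741608304 30.000552535057068
held 61.594358579713514
contact True 0.01298676386872434
t 51.9917
55.0
```

View pics/top2c.png

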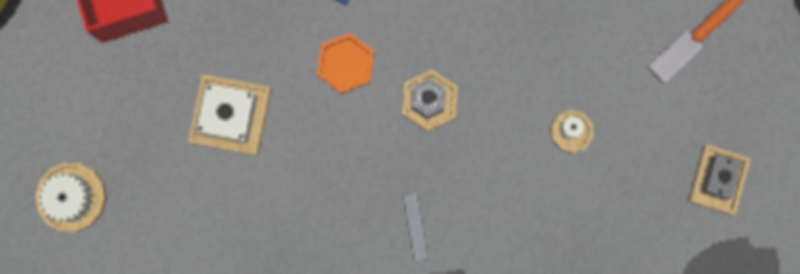

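View pics/s2c.png

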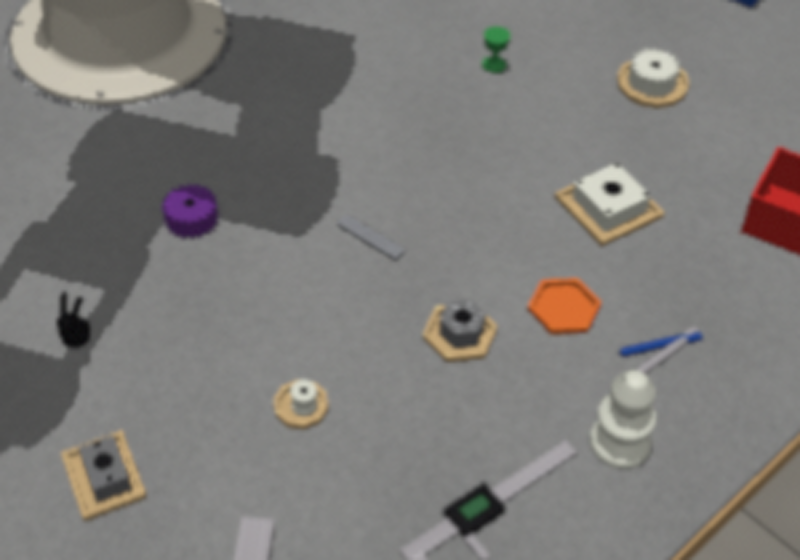

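All five parts lie flat in their own trays, off the lips, and each contact height matched the tray floor. The arm is clear, so I'll hand in.

```bash
python3 -c "
from bench import ctrl
print(ctrl.sign_off())"
```

```text
the job is handed in; nothing more can be done
None
```

The job is handed in: both stacks were taken apart from the top down, and the final pictures show all five parts released and flat inside their own trays, at about 55 s of the 128 s allowed.

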